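# Feed a vial tray past a spring gate into its dock

### The arm

A 6-joint arm with a two-finger parallel gripper is mounted at the origin on a cart in front of the work surface, level with it; the furniture and walls round the work are solid. World frame = base frame: x ahead of the robot, y to its left, z up, the work surface at z = 0. Lengths are in mm, angles in degrees, forces in N, time in s.
With the tool pointing down it reaches from about 300 to 850 mm from the base axis. Payload 4.2 kg.
Tool frame: the origin (TCP) lies at the very end of the fingers, on their centre line; the grasp point (between the pads) lies 19 mm behind it (env.grasp_offset is the distance from the TCP to the grasp point, in mm); z points along the fingers, y is the line along which they close (so a half turn about z gives the same grasp; the last joint's range is limited). The gripper opens to 91 mm and grips with 3 to 60 N. Pads are 32 mm wide; open, the fingers measure 118 mm over their backs; the gripper's body (76 mm by 178 mm) begins 60 mm behind the grasp point.
Start: joints at [63.999, 18.312, 89.639, -0, 72.044, -1.146], TCP at [241.689, 521.756, 213.976] pointing down, gripper open.
Joint ranges: [-177.97, 177.97], [-48.28, 115.42], [12.27, 149.76], [-77.06, 257.06], [2.81, 150.46], [-146.56, 146.56]. Speed limits (degrees/s): [147.25, 147.25, 180, 180, 180, 180].

### API

Orientations are given as [roll, pitch, yaw] about the fixed x, y, z axes, in that order (R = Rz(yaw) Ry(pitch) Rx(roll)).
In Python, from workcell import env, eyes gives the robot as it stands.
- The arm moves only by the tool send_rows, never from a script. Its arguments are lists of equal length, an entry for each row: "grip": the opening, from -1 (shut) to 1 (fully open), so that 0 is half open; "xyz": the shift along the world's x, y, z in m, a list of three; "yaw": the turn about the world's z in degrees. A call has 1 to 8 rows; each row is the pose to reach, as a shift and turn from the pose commanded when the call began; what a row does not reach only later rows make up. A row lasts 1/12 s, in which the tool goes at most 41.7 mm and 7.16 degrees, less where a joint would pass 70% of its speed; a pose out of reach is approached as far as the arm can. A call with a gripper value outside its range is refused whole. The fingers move at their own pace and stop on an object; "grip_force" is the grip in N (left out, the last holds). Time passes only in rows, so rows that repeat a pose let the fingers close. It gives the time, the measured TCP pose, the force, the opening and the grip force at its end, in the units of the state.
- env.state(): the state, without advancing time (a new reading comes with each control period).
- eyes.grab_frame(name): name is "side" or "top"; returns a dict with "frame" (480x640x3 uint8, red, green, blue), "fx", "fy", "cx", "cy" (pixels), "D" ([k1, k2, p1, p2, k3] as OpenCV has them; the pictures are not rectified), "pose" (4x4, takes a point from camera to world coordinates). Camera axes: x right, y down, z forward; pixel columns grow to the right and rows downward; lengths in mm; the calibration is good to about 2 mm. A picture is of the moment at which its call begins. There is no depth.
- env.job_done(): hands the job in; it is judged then, once.
The state is a dict: "time_s": time; "qpos": joint angles; "qvel": joint speeds; "effort": joint torques, N m; "ee_pos": TCP position; "ee_rot": TCP orientation; "force": force on the tool from outside, world axes, zero at the start; "torque": the same for the moment, N m; "gripper_width": finger opening in mm; "gripper_force": force on a finger pad.
Only numpy, scipy, OpenCV 4.12 (cv2) and the standard library are available. Lean on these libraries where they do the work, as an engineer would, in place of code of your own. Each camera call takes 0.05 s, during which the arm holds its last target. There are 200 camera calls.

### The job

Hold the orange spring gate of the chute well open by pressing its yellow rail outward with one fingertip, and while it is held push the vial tray along the chute, past the gate, until it rests against the bumpers at the far end. Keep the gate up clear of the tray the whole time the tray is passing, then take the hand away so that the gate swings shut behind the tray. Only push the tray, never lift or tip it, and leave the bottle, the beaker and the sample cup alone.

Things in the scene. Friction and masses are not known exactly. Their poses are not given: they have to be found in the camera images.
- chute: Fixed aluminium chute with a blue lane, 343 x 108 mm. Origin: on the bench, mid-lane, in the gate's plane. x = direction of travel, y = left seen along it, z up. Lane x -205 (open entry) to 128 mm, y -37 to 37, open above, floor at z = 4. Left wall top z = 22 mm, right wall top 18 (gap for the gate at x -7 to 7), both 4 mm thick. End wall top 28. Base plate y -63 to 45.
- gate_hinge (a point): Middle of the gate's hinge shaft in the gate's plane: chute x = 0, y = -50, z = 16 mm, outside the right wall. The shaft, 6 mm thick, runs along chute x from -197 to 52 mm; two hinge bearings round it at x = -120 and 35 reach z = 19 mm.
- gate (a joint): Gate angle, rad: 0 shut, 1.6 fully open (stop). A spring shuts it; 1 to 4 N outward (-y) on the rail opens it: the blade rises, the rail moves outward and down. From 0.95 the blade is clear of the tray; 1.2 to 1.45 is good to hold. The tray cannot push it open.
- gate_rail (a point): Point at chute x = -100 mm on the centre line of the gate's yellow round rail, 8 mm thick, which runs along chute x from -197 to 52 mm, 42 mm from the hinge axis. Only end struts join it to the shaft, so a finger can slide along it. At gate angle a: chute y = -50 + 42 sin(0.262-a), z = 16 + 42 cos(0.262-a) mm (shut: y -39, z 57; 1.35 rad: y -87, z 36).
- gate_tip (a point): Free end of the gate's orange blade (48 mm long from the hinge axis, 12 tall, 4 thick along chute x). Shut, it lies level across the right half of the lane, its end at chute x = 0, y = -2, z = 16 mm.
- tray: Loose translucent whitish tray of clear vials, about 0.12 kg, in the chute's entry, before the gate. 66 mm across the lane (rim 70), 104 mm along it; walls 20 mm high, 2 mm thick (the vials, up to 48 mm high, are for looks: a finger must meet the wall). Origin: centre of its underside; its y axis points along the travel (chute x) within a few degrees.
- tray_front (a point): Middle of the tray's leading end face, 12 mm above its underside.
- tray_back (a point): Middle of the tray's trailing end face, 12 mm above its underside: push here, along the chute.
- dock_stop (a point): Middle between the faces of the two black bumpers on the end wall: chute x = 126, z = 15 mm. The tray is home when its front touches them; its back is then 22 mm past the gate's plane.
- dropper: Bystander: amber dropper bottle with a white cap, 30 mm across, 78 mm tall, on the bench to the right of the chute. Origin: centre of its underside.
- beaker: Bystander: clear beaker, 56 mm across, 76 mm tall, on the bench to the right of the chute. Origin: centre of its underside.
- cup: Bystander: small sample cup with a blue lid, 35 x 43 mm, 24 mm tall, on the bench to the left of the chute. Origin: centre of its underside.

How it is judged (in metres and radians):
On the way, in this order (a step that is already met when the one before it is completed fails the run):
1. the gate is held open by the fingers while the tray still stands before it (value of joint gate above 0.95 rad and contact force between the fingers and chute above 0.3 N and x of tray_front in the frame of chute below 0.002 m), for 0.2 s.
2. the tray's back has passed the gate while the gate is still held open (value of joint gate above 0.9 rad and contact force between the fingers and chute above 0.3 N and x of tray_back in the frame of chute above 0.003 m), for 0.05 s.
At the end, for the whole second after the job is handed in: The tray lies flat on the chute floor, at rest, its front within 6 mm of the bumpers, and the gate has swung shut behind it (below 0.1 rad) (x of tray_back in the frame of chute above 0.016 m and value of joint gate below 0.1 rad and z of tray in the frame of chute between 0.001 and 0.008 m and angle between tray's own z axis and vertical below 0.06 rad and angle between the y axis of tray and the x axis of chute, either way round below 0.12 rad and linear speed of tray below 0.02 m/s); the robot touches nothing.
It fails at once if the gate is let down (below 0.85 rad) while the tray is passing under it (x of tray_front in the frame of chute above 0.005 m and x of tray_back in the frame of chute below 0 m and value of joint gate below 0.85 rad).
It fails at once if the tray is lifted or tipped (z of tray in the frame of chute above 0.014 m or angle between tray's own z axis and vertical above 0.2 rad).
It fails at once if a bystander is moved more than 20 mm or lifted (distance of any of dropper, beaker, cup from where it was at the start of the episode above 0.02 m).
It also fails if it takes over 38 s, if anything falls off the work surface, if the arm or the gripper's body presses on something with over 40 N, if the wrist force passes 120 N, or if a joint passes its speed limit or range.

## Working session

There is one attempt and no reset: what is moved stays moved. The work goes in short steps, Python scripts to look and compute and a tool call to move; the robot and the scene stay as the last step left them, time stands still between calls to the robot, and variables do not carry over. Pictures are saved under pics/ and viewed, at most 10 in all, crops included, and the job is handed in when it is done.

Besides the shell and the picture viewer there is one more tool, called after "Call:" in YAML: its name, and indented under it one key for each argument. send_rows: Moves the arm, as the interface text tells. Its arguments: {"type":"object","properties":{"grip":{"type":"array"},"xyz":{"type":"array"},"yaw":{"type":"array"},"grip_force":{"type":"number"}},"required":["grip","xyz","yaw"]}

```bash
mkdir -p pics
cat > h.py <<'E'
import numpy as np, cv2
from workcell import env, eyes
def grab(n):
    f=eyes.grab_frame(n); f['K']=np.array([[f['fx'],0,f['cx']],[0,f['fy'],f['cy']],[0,0,1.]]); f['D']=np.array(f['D'],float); f['pose']=np.array(f['pose']); return f
def ray(f,uv):
    p=cv2.undistortPoints(np.array([[uv]],float),f['K'],f['D'])[0,0]
    return f['pose'][:3,3], f['pose'][:3,:3]@np.array([p[0],p[1],1])
def onz(f,uv,z):
    o,d=ray(f,uv); return o+d*(z-o[2])/d[2]
def proj(f,P):
    T=np.linalg.inv(f['pose']); r=cv2.Rodrigues(T[:3,:3])[0]
    return cv2.projectPoints(np.array(P,float).reshape(-1,1,3),r,T[:3,3],f['K'],f['D'])[0][:,0]
E
python3 - <<'E'
from h import *
for n in('side','top'):
    f=grab(n); cv2.imwrite(f'pics/{n}0.png',f['frame'][:,:,::-1]); print(n,f['pose'].round(2).tolist(),f['fx'])
s=env.state();print({k:np.round(v,2).tolist() for k,v in s.items()})
E
```

```text
side [[-0.99, -0.06, 0.09, 505.84], [-0.11, 0.51, -0.85, 560.17], [0.01, -0.86, -0.51, 490.24], [0.0, 0.0, 0.0, 1.0]] 542.7868099829353
top [[-0.03, -0.99, 0.16, 483.96], [-1.0, 0.03, 0.0, -173.86], [-0.01, -0.16, -0.99, 893.83], [0.0, 0.0, 0.0, 1.0]] 454.7337717505962
{'time_s': 0.1, 'qpos': [64.0, 18.35, 89.7, 0.0, 72.04, -1.14], 'qvel': [0.07, -0.05, -0.1, -0.13, -0.02, 0.02], 'effort': [0.0, -41.33, -23.25, 0.07, 0.04, -0.0], 'ee_pos': [241.49, 521.34, 213.19], 'ee_rot': [-179.91, -0.0, 155.14], 'force': [0.04, 0.16, 0.61], 'torque': [-0.02, -0.03, -0.04], 'gripper_force': 0.0, 'gripper_width': 91.31}
```

View pics/top0.png

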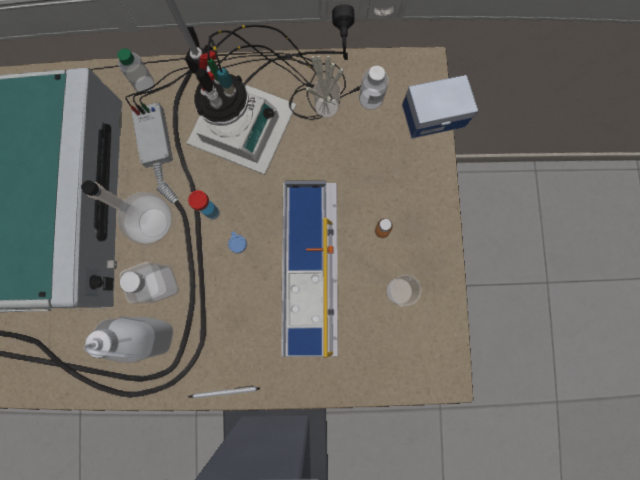

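View pics/side0.png

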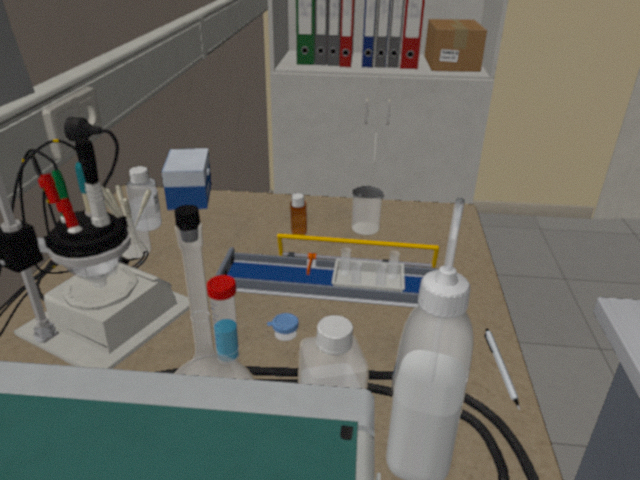

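The top view shows the chute along the image's vertical, with travel going up the image (world +x). The gate blade is near (318,250), the yellow rail near x=326, and the tray near (305,300) with its back at row ~328. The bottle is at (384,228), the beaker at (403,291) and the cup at (237,244). The side view agrees. Next I measure.

Run:
```python
from h import *
f=grab('top'); hsv=cv2.cvtColor(f['frame'],cv2.COLOR_RGB2HSV); roi=np.zeros((480,640),np.uint8); roi[170:370,272:350]=1
def pts(lo,hi): 
    m=cv2.inRange(hsv,lo,hi)*roi; m=cv2.morphologyEx(m,cv2.MORPH_OPEN,np.ones((2,2))); v,u=np.nonzero(m); return np.c_[u,v]
b=pts((100,120,50),(130,255,255)); y=pts((18,130,120),(32,255,255)); o=pts((4,150,120),(15,255,255))
for n,p,z in(('blue',b,4),('yel',y,57),('org',o,16)):
    W=np.array([onz(f,q,z)[:2] for q in p]); r=cv2.minAreaRect(W.astype(np.float32)); print(n,len(p),r, 'px',p.min(0),p.max(0)); print(cv2.boxPoints(r).round(1).tolist())
# axis from blue left edge and rail fit
W=np.array([onz(f,q,57)[:2] for q in y]).astype(np.float32); print('rail line',cv2.fitLine(W,cv2.DIST_L2,0,.01,.01).ravel())
rows={v:(b[b[:,1]==v,0].min(),b[b[:,1]==v,0].max()) for v in range(185,357,6) if (b[:,1]==v).any()}; print(rows)
L=np.array([onz(f,(a-.5,v),4)[:2] for v,(a,_) in rows.items()]).astype(np.float32); print('left',cv2.fitLine(L,cv2.DIST_HUBER,0,.01,.01).ravel())
for q in((384,222),(403,291),(237,244)): print(q,onz(f,q,40).round())
c=f['frame'][175:365,265:425]; cv2.imwrite('pics/c1.png',cv2.resize(c[:,:,::-1],None,fx=3,fy=3,interpolation=cv2.INTER_CUBIC))
```

```text
blue 3326 ((553.4381103515625, -143.93881225585938), (60.88842010498047, 328.0406494140625), 88.4036865234375) px [290 188] [321 355]
[[388.6000061035156, -169.8000030517578], [716.5, -178.89999389648438], [718.2000122070312, -118.0999984741211], [390.29998779296875, -108.9000015258789]]
yel 424 ((516.6566772460938, -182.37258911132812), (6.017643451690674, 252.03797912597656), 88.72066497802734) px [324 219] [328 357]
[[390.6000061035156, -182.60000610351562], [642.5999755859375, -188.1999969482422], [642.7000122070312, -182.1999969482422], [390.70001220703125, -176.60000610351562]]
org 26 ((588.8604125976562, -194.8273468017578), (7.776208400726318, 11.743732452392578), 88.2470474243164) px [329 247] [333 253]
[[582.9000244140625, -198.5], [594.5999755859375, -198.89999389648438], [594.7999877929688, -191.10000610351562], [583.0999755859375, -190.8000030517578]]
rail line [ 9.9960053e-01 -2.8262388e-02  5.1440814e+02 -1.8254848e+02]
{191: (np.int64(291), np.int64(321)), 197: (np.int64(291), np.int64(321)), 203: (np.int64(291), np.int64(321)), 209: (np.int64(291), np.int64(321)), 215: (np.int64(291), np.int64(321)), 221: (np.int64(291), np.int64(321)), 227: (np.int64(291), np.int64(321)), 233: (np.int64(291), np.int64(321)), 239: (np.int64(291), np.int64(321)), 245: (np.int64(291), np.int64(321)), 251: (np.int64(291), np.int64(306)), 257: (np.int64(291), np.int64(321)), 263: (np.int64(290), np.int64(321)), 269: (np.int64(290), np.int64(321)), 335: (np.int64(290), np.int64(321)), 341: (np.int64(290), np.int64(321)), 347: (np.int64(290), np.int64(321)), 353: (np.int64(290), np.int64(321))}
left [ 9.9967110e-01 -2.5646087e-02  5.8734900e+02 -1.1460309e+02]
(384, 222) [ 637. -297.   40.]
(403, 291) [ 505. -326.   40.]
(237, 244) [602. -16.  40.]
```

View pics/c1.png

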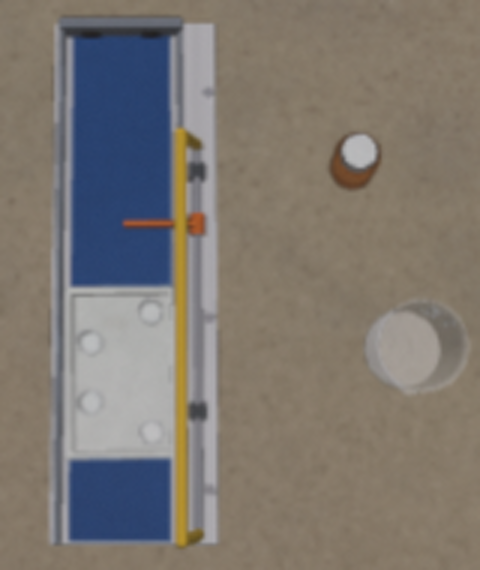

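The crop shows the tray clearly: its back edge is at crop row ~457 and its front at ~288. The rail runs from crop row 130 to 545. I'll compute the waypoints from those.

```bash
cat >> h.py <<'E'
O=np.array([590.,-145.3]); a=np.radians(-1.55); R=np.array([[np.cos(a),-np.sin(a)],[np.sin(a),np.cos(a)]])
w2c=lambda p:R.T@(np.asarray(p)[:2]-O); c2w=lambda p:O+R@np.asarray(p,float)
E
python3 - <<'E'
from h import *
f=grab('top')
for q in((305,327.3),(305,271)): print('tray edge',w2c(onz(f,q,23)).round(1))
print('vial',w2c(onz(f,(265+151/3,175+432/3),48)).round(1))
for p in((-180,26),(-180,-32.4),(13.6,-32.4)): print(p,c2w(p).round(1))
print(proj(f,[*O,4]))
E
```

```text
tray edge [-1.473e+02  1.000e-01]
tray edge [-41.1   0.5]
vial [-131.   -19.7]
(-180, 26) [ 410.8 -114.4]
(-180, -32.4) [ 409.2 -172.8]
(13.6, -32.4) [ 602.7 -178.1]
[[305.72143494 250.84694882]]
```

Call:
send_rows:
  grip: [0.54, 0.54, 0.54, 0.54]
  xyz:
    - [0, 0, 0.04]
    - [0, 0, 0.08]
    - [0, 0, 0.12]
    - [0, 0, 0.12]
  yaw: [-7, -14, -21, -21]

```text
time_s: 0.53
ee_pos: [243.0, 524.5, 342.6]
ee_rot: [179.2, -0.3, 133.9]
force: [0.8, -0.1, 1.1]
gripper_width: 70.8
gripper_force: 0.0
```

Call:
send_rows:
  grip: [0.54, 0.54, 0.54, 0.54, 0.54, 0.54, 0.54, 0.54]
  xyz:
    - [0.01, -0.038, 0]
    - [0.02, -0.076, 0]
    - [0.03, -0.114, 0]
    - [0.04, -0.152, 0]
    - [0.05, -0.19, 0]
    - [0.06, -0.228, 0]
    - [0.07, -0.266, 0]
    - [0.08, -0.304, 0]
  yaw: [-7, -14, -21, -28, -35, -42, -49, -56]

```text
time_s: 1.2
ee_pos: [321.5, 215.9, 333.8]
ee_rot: [180.0, -0.0, 77.9]
force: [-0.0, 0.0, 0.3]
gripper_width: 70.2
gripper_force: 0.0
```

Call:
send_rows:
  grip: [0.54, 0.54, 0.54, 0.54, 0.54, 0.54, 0.54, 0.54]
  xyz:
    - [0.01, -0.038, 0]
    - [0.02, -0.076, 0]
    - [0.03, -0.114, 0]
    - [0.04, -0.152, 0]
    - [0.05, -0.19, 0]
    - [0.06, -0.228, 0]
    - [0.07, -0.266, 0]
    - [0.08, -0.304, 0]
  yaw: [-7, -14, -21, -28, -35, -42, -49, -56]

```text
time_s: 1.87
ee_pos: [401.5, -88.3, 333.9]
ee_rot: [180.0, -0.0, 21.8]
force: [1.0, 0.5, 1.1]
gripper_width: 70.4
gripper_force: 0.0
```

Call:
send_rows:
  grip: [0.54, 0.54, 0.54]
  xyz:
    - [0.0, 0, 0]
    - [0, 0, 0]
    - [0, 0, 0]
  yaw: [-5, -10, -11]

```text
time_s: 2.12
ee_pos: [401.6, -87.1, 333.5]
ee_rot: [-180.0, 0.0, 10.9]
force: [0.3, 0.4, 0.2]
gripper_width: 70.3
gripper_force: 0.0
```

Call:
send_rows:
  grip: [0.54, 0.54, 0.54, 0.54, 0.54, 0.54, 0.54, 0.54]
  xyz:
    - [0.004, -0.009, -0.035]
    - [0.008, -0.018, -0.07]
    - [0.011, -0.027, -0.105]
    - [0.011, -0.027, -0.14]
    - [0.011, -0.027, -0.175]
    - [0.011, -0.027, -0.21]
    - [0.011, -0.027, -0.24]
    - [0.011, -0.027, -0.254]
  yaw: [0, 0, 0, 0, 0, 0, 0, 0]

```text
time_s: 2.78
ee_pos: [410.1, -111.9, 76.7]
ee_rot: [-179.8, 0.3, 11.3]
force: [0.1, 0.6, -1.3]
gripper_width: 70.0
gripper_force: 0.0
```

Run:
```python
from h import *
f=grab('side'); print(env.state()['ee_pos'])
cv2.imwrite('pics/s1.png',cv2.resize(f['frame'][180:340,200:520,::-1],None,fx=2.4,fy=2.4,interpolation=cv2.INTER_CUBIC))
```

```text
[ 409.29252415 -111.72679162   75.63452189]
```

View pics/s1.png

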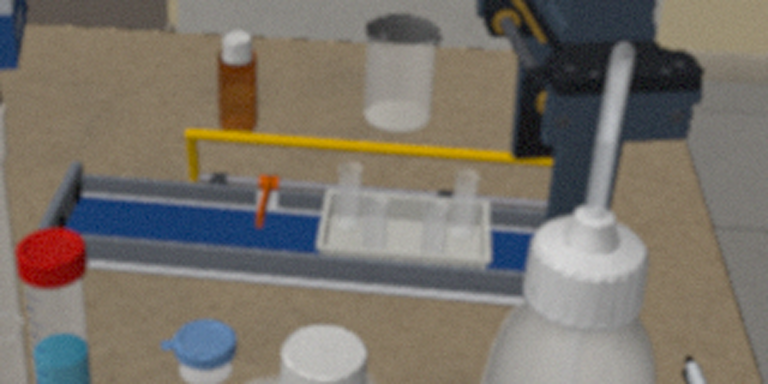

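The crop shows the gripper over the entry. The inner finger is beside the rail near crop (530,150), clear of the tray back at crop x~490.

Call:
send_rows:
  grip: [0.54, 0.54, 0.54, 0.54]
  xyz:
    - [0.003, 0, -0.02]
    - [0.003, 0, -0.04]
    - [0.003, 0, -0.05]
    - [0.003, 0, -0.05]
  yaw: [0, 0, 0, 0]

```text
time_s: 3.17
ee_pos: [414.7, -112.5, 28.9]
ee_rot: [-179.9, 0.2, 11.3]
force: [-1.0, -0.2, 0.3]
gripper_width: 70.3
gripper_force: 0.0
```

Call:
send_rows:
  grip: [0.54, 0.54, 0.54, 0.54, 0.54, 0.54]
  xyz:
    - [-0.001, -0.006, 0]
    - [-0.002, -0.012, 0]
    - [-0.002, -0.018, 0]
    - [-0.002, -0.024, 0]
    - [-0.002, -0.03, 0]
    - [-0.002, -0.03, 0]
  yaw: [0, 0, 0, 0, 0, 0]

```text
time_s: 3.67
ee_pos: [414.2, -144.5, 30.5]
ee_rot: [179.9, -0.1, 11.1]
force: [0.8, 2.1, 1.4]
gripper_width: 70.0
gripper_force: 0.5
```

Call:
send_rows:
  grip: [0.54, 0.54, 0.54, 0.54, 0.54, 0.54, 0.54]
  xyz:
    - [0, -0.006, 0]
    - [0, -0.012, 0]
    - [0, -0.018, 0]
    - [0, -0.024, 0]
    - [0, -0.029, 0]
    - [0, -0.029, 0]
    - [0, -0.029, 0]
  yaw: [0, 0, 0, 0, 0, 0, 0]

```text
time_s: 4.25
ee_pos: [412.6, -171.9, 29.4]
ee_rot: [-179.9, 0.1, 11.1]
force: [-1.6, 4.7, -2.7]
gripper_width: 70.1
gripper_force: 2.1
```

Run:
```python
from h import *
f=grab('side'); s=env.state(); print(s['ee_pos'],w2c(s['ee_pos']),s['force'])
cv2.imwrite('pics/s2.png',cv2.resize(f['frame'][180:340,200:520,::-1],None,fx=2.4,fy=2.4,interpolation=cv2.INTER_CUBIC))
f=grab('top'); hsv=cv2.cvtColor(f['frame'],cv2.COLOR_RGB2HSV); m=cv2.inRange(hsv,(18,130,120),(32,255,255)); m[:,:300]=0;m[:,360:]=0;m[:180]=0;m[370:]=0
v,u=np.nonzero(m); print(len(u), np.median(u), v.min(),v.max()); k=abs(v-300)<60
for g in(1.1,1.2,1.3,1.4,1.5):
    y,z=-50+42*np.sin(.262-g),16+42*np.cos(.262-g); print(g, y.round(1), proj(f,[*c2w((-100,y)),z]).round(1))
cv2.imwrite('pics/t2.png',cv2.resize(f['frame'][170:370,240:440,::-1],None,fx=3,fy=3))
```

```text
[ 412.57252505 -171.850173     29.4783828 ] [-176.64439066  -31.33974799] [-1.90988887  3.80331858 -2.32592876]
424 348.0 219 318
1.1 -81.2 [[348.6 301.9]]
1.2 -83.9 [[350.  301.9]]
1.3 -86.2 [[351.1 302. ]]
1.4 -88.1 [[352. 302.]]
1.5 -89.7 [[352.7 302. ]]
```

View pics/s2.png

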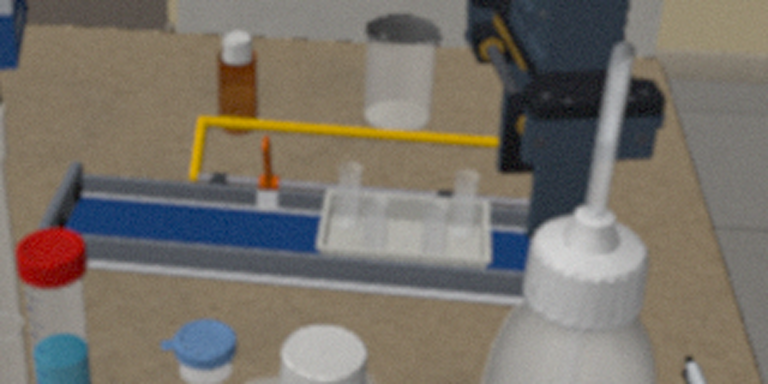

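View pics/t2.png

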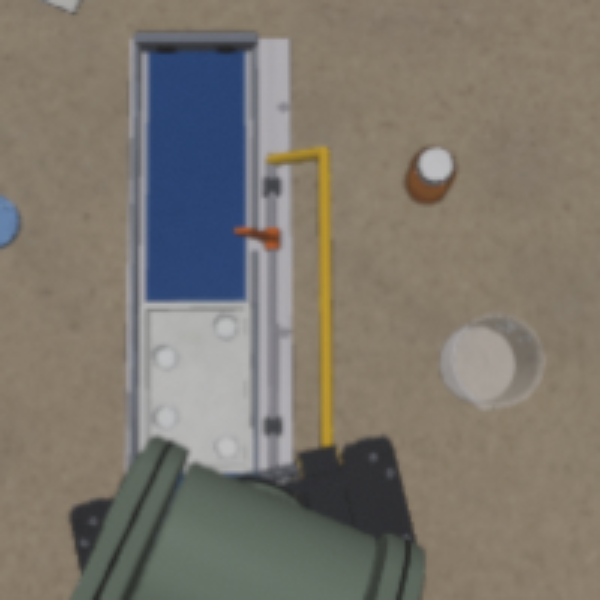

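The gate is open to about 1.1 rad: the rail is at top-view column ~348 where 1.3 rad predicts 351. I'll press out about 5 mm more, then lower behind the tray.

Call:
send_rows:
  grip: [0.54, 0.54, 0.54, 0.54, 0.54, 0.54]
  xyz:
    - [0, -0.003, 0]
    - [0, -0.006, 0]
    - [0, -0.006, -0.006]
    - [0, -0.006, -0.012]
    - [0, -0.006, -0.016]
    - [0, -0.006, -0.016]
  yaw: [0, 0, 0, 0, 0, 0]

```text
time_s: 4.85
ee_pos: [414.4, -178.8, 13.8]
ee_rot: [179.9, -0.1, 11.2]
force: [0.3, 2.2, 1.3]
gripper_width: 70.5
gripper_force: 1.1
```

```bash
cat > m.py <<'E'
from h import *
f=grab('top'); s=env.state(); print(s['time_s'],s['ee_pos'],w2c(s['ee_pos']),s['force'])
hsv=cv2.cvtColor(f['frame'],cv2.COLOR_RGB2HSV); m=cv2.inRange(hsv,(18,130,120),(32,255,255)); m[:,:300]=0;m[:,360:]=0;m[:228]=0;m[340:]=0
v,u=np.nonzero(m)
if len(u):
  vm=np.median(v); um=u[abs(v-vm)<8].mean(); print('rail',um,vm)
  for g in(.9,1.0,1.1,1.2,1.3,1.4,1.5):
    y,z=-50+42*np.sin(.262-g),16+42*np.cos(.262-g); q=[proj(f,[*c2w((x,y)),z])[0] for x in(-190,50)]; print(g,np.interp(vm,[q[1][1],q[0][1]],[q[1][0],q[0][0]]).round(1),end='; ')
# tray front: first non-blue row going up column band in lane
b=cv2.inRange(hsv,(100,120,50),(130,255,255))[188:340,295:315]; r=np.nonzero((b>0).mean(1)>.5)[0]; print('\nblue rows',r.min()+188,r.max()+188,'front x',w2c(onz(f,(305,r.max()+188.5),23)))
E
python3 m.py
```

```text
4.9 [ 414.48472563 -178.73219035   14.086369  ] [-174.54673597  -38.16752351] [0.6801706  3.28329186 0.55749442]
rail 351.5 274.0
0.9 345.2; 1.0 346.8; 1.1 348.3; 1.2 349.6; 1.3 350.8; 1.4 351.7; 1.5 352.4; 
blue rows 188 269 front x [-38.2124241   0.5615096]
```

Call:
send_rows:
  grip: [0.54, 0.54, 0.54, 0.54, 0.54, 0.54, 0.54, 0.54]
  xyz:
    - [0.006, -0.0002, 0]
    - [0.012, -0.0003, 0]
    - [0.018, -0.0005, 0]
    - [0.024, -0.0006, 0]
    - [0.03, -0.0008, 0]
    - [0.036, -0.001, 0]
    - [0.042, -0.0011, 0]
    - [0.048, -0.0013, 0]
  yaw: [0, 0, 0, 0, 0, 0, 0, 0]

```text
time_s: 5.57
ee_pos: [461.1, -178.9, 13.7]
ee_rot: [-179.9, 0.2, 11.2]
force: [-4.3, 4.6, 1.2]
gripper_width: 70.0
gripper_force: 2.8
```

```bash
python3 m.py
```

```text
5.6167 [ 462.5191479  -179.0263546    13.73597527] [-126.52193252  -37.16228245] [-2.78709702  4.91190233 -0.70590273]
rail 350.875 257.0
0.9 345.0; 1.0 346.7; 1.1 348.2; 1.2 349.5; 1.3 350.6; 1.4 351.5; 1.5 352.2; 
blue rows 188 256 front x [-13.19118978   0.67106724]
```

Call:
send_rows:
  grip: [0.54, 0.54, 0.54, 0.54, 0.54, 0.54, 0.54, 0.54]
  xyz:
    - [0.006, -0.0004, 0]
    - [0.012, -0.0007, 0]
    - [0.018, -0.001, 0]
    - [0.024, -0.0013, 0]
    - [0.03, -0.0015, 0]
    - [0.036, -0.0017, 0]
    - [0.042, -0.0019, 0]
    - [0.048, -0.002, 0]
  yaw: [0, 0, 0, 0, 0, 0, 0, 0]

```text
time_s: 6.28
ee_pos: [508.9, -180.5, 13.4]
ee_rot: [-179.9, 0.2, 11.1]
force: [-4.0, 4.4, -0.0]
gripper_width: 69.8
gripper_force: 2.6
```

```bash
python3 m.py
```

```text
6.3333 [ 510.4482886  -180.65872478   13.48341415] [-78.56617459 -37.49760545] [-2.44704284  4.94483151 -0.78051841]
rail 350.83673469387753 241.0
0.9 344.9; 1.0 346.6; 1.1 348.0; 1.2 349.3; 1.3 350.4; 1.4 351.3; 1.5 352.0; 
blue rows 188 339 front x [-1.69884621e+02  5.03055064e-02]
```

Call:
send_rows:
  grip: [0.54, 0.54, 0.54, 0.54, 0.54, 0.54, 0.54, 0.54]
  xyz:
    - [0.006, -0.0002, 0]
    - [0.012, -0.0004, 0]
    - [0.018, -0.0006, 0]
    - [0.024, -0.0008, 0]
    - [0.03, -0.001, 0]
    - [0.036, -0.0012, 0]
    - [0.042, -0.0014, 0]
    - [0.048, -0.0016, 0]
  yaw: [0, 0, 0, 0, 0, 0, 0, 0]

```text
time_s: 7.0
ee_pos: [556.7, -182.0, 13.4]
ee_rot: [-179.8, 0.2, 11.1]
force: [-5.4, 4.8, 0.9]
gripper_width: 70.5
gripper_force: 3.0
```

Run:
```python
from h import *
f=grab('side'); s=env.state(); print(w2c(s['ee_pos']),s['force'])
cv2.imwrite('pics/s3.png',cv2.resize(f['frame'][180:340,200:520,::-1],None,fx=2.4,fy=2.4,interpolation=cv2.INTER_CUBIC))
```

```text
[-30.72358294 -37.60725084] [-1.9225325   5.8124211  -0.34250572]
```

View pics/s3.png

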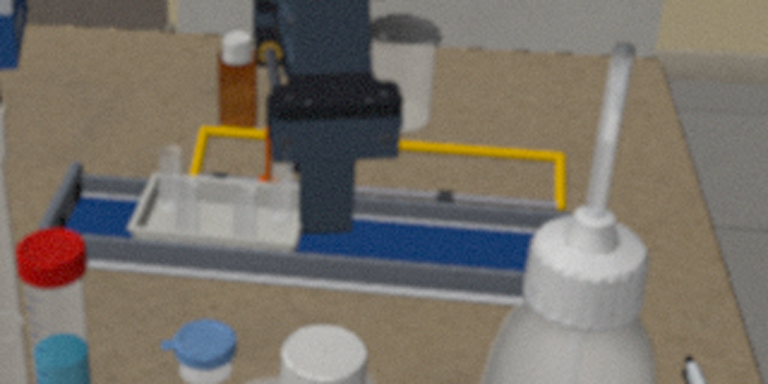

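The tray is passing flat, pushed by finger B at crop (325,215), with the gate held up. I'll continue and slow down near the bumpers.

Call:
send_rows:
  grip: [0.54, 0.54, 0.54, 0.54, 0.54, 0.54, 0.54, 0.54]
  xyz:
    - [0.006, -0.0002, 0]
    - [0.012, -0.0004, 0]
    - [0.018, -0.0006, 0]
    - [0.024, -0.0008, 0]
    - [0.029, -0.001, 0]
    - [0.033, -0.001, 0]
    - [0.036, -0.001, 0]
    - [0.039, -0.001, 0]
  yaw: [0, 0, 0, 0, 0, 0, 0, 0]

```text
time_s: 7.72
ee_pos: [596.1, -183.1, 13.4]
ee_rot: [-179.9, 0.2, 11.1]
force: [-3.6, 4.4, -0.5]
gripper_width: 70.2
gripper_force: 2.7
```

Call:
send_rows:
  grip: [0.54, 0.54, 0.54]
  xyz:
    - [0.001, 0, 0]
    - [0.002, 0, 0]
    - [0.003, 0, 0]
  yaw: [0, 0, 0]

```text
time_s: 7.97
ee_pos: [599.0, -183.1, 13.3]
ee_rot: [-179.9, 0.1, 11.1]
force: [-4.5, 4.8, 0.5]
gripper_width: 70.1
gripper_force: 2.6
```

Call:
send_rows:
  grip: [0.54, 0.54, 0.54]
  xyz:
    - [0.001, 0, 0]
    - [0.002, 0, 0]
    - [0.002, 0, 0]
  yaw: [0, 0, 0]

```text
time_s: 8.22
ee_pos: [601.3, -183.1, 13.4]
ee_rot: [-179.9, 0.1, 11.1]
force: [-4.4, 5.6, 0.3]
gripper_width: 69.9
gripper_force: 2.5
```

Call:
send_rows:
  grip: [0.54, 0.54, 0.54]
  xyz:
    - [0.001, 0, 0]
    - [0.002, 0, 0]
    - [0.002, 0, 0]
  yaw: [0, 0, 0]

```text
time_s: 8.47
ee_pos: [603.2, -183.2, 13.4]
ee_rot: [-179.9, 0.1, 11.1]
force: [-3.4, 4.6, 0.8]
gripper_width: 70.0
gripper_force: 2.4
```

Call:
send_rows:
  grip: [0.54, 0.54, 0.54]
  xyz:
    - [0.001, 0, 0]
    - [0.0015, 0, 0]
    - [0.0015, 0, 0]
  yaw: [0, 0, 0]

```text
time_s: 8.72
ee_pos: [604.8, -183.1, 13.4]
ee_rot: [-179.9, 0.1, 11.1]
force: [-3.1, 3.9, 0.0]
gripper_width: 70.1
gripper_force: 2.5
```

Call:
send_rows:
  grip: [0.54, 0.54, 0.54]
  xyz:
    - [0.001, 0, 0]
    - [0.002, 0, 0]
    - [0.002, 0, 0]
  yaw: [0, 0, 0]

```text
time_s: 8.97
ee_pos: [605.1, -183.1, 13.3]
ee_rot: [-179.8, 0.3, 11.2]
force: [-8.0, 3.8, 2.2]
gripper_width: 70.4
gripper_force: 4.2
```

Run:
```python
from h import *
s=env.state(); print(w2c(s['ee_pos']),s['force'])
f=grab('side'); g=grab('top')
a=cv2.resize(f['frame'][210:310,210:370,::-1],(800,500),interpolation=cv2.INTER_CUBIC)
cv2.imwrite('pics/s4.png',a)
print(proj(f,[[*c2w((126,y)),15] for y in(-20,20)]).round(1),proj(f,[[*c2w((22,y)),24] for y in(-35,35)]).round(1))
```

```text
[ 16.15495851 -37.39538604] [-7.95853072  3.78360483  2.2005784 ]
[[234.7 260.2]
 [228.  273.7]] [[299.2 255.7]
 [291.7 279.9]]
```

View pics/s4.png

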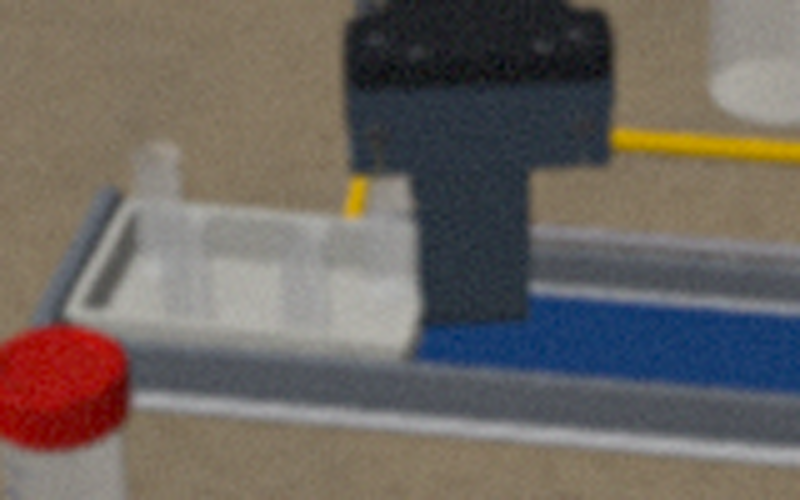

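The tray sits against the end wall; its near back corner at crop (412,355) matches the predicted home position. The force jump says the same. I'll back off slightly and lift straight up.

Call:
send_rows:
  grip: [0.54, 0.54, 0.54, 0.54, 0.54, 0.54, 0.54, 0.54]
  xyz:
    - [-0.003, 0, 0]
    - [-0.006, 0, 0]
    - [-0.006, 0, 0.01]
    - [-0.006, 0, 0.025]
    - [-0.006, 0, 0.04]
    - [-0.006, 0, 0.06]
    - [-0.006, 0, 0.09]
    - [-0.006, 0, 0.12]
  yaw: [0, 0, 0, 0, 0, 0, 0, 0]

```text
time_s: 9.73
ee_pos: [602.6, -184.8, 134.9]
ee_rot: [179.9, -0.1, 11.2]
force: [1.2, -0.1, 0.1]
gripper_width: 70.0
gripper_force: 0.0
```

Call:
send_rows:
  grip: [0.54, 0.54, 0.54, 0.54, 0.54, 0.54]
  xyz:
    - [0, 0, 0.03]
    - [-0.02, 0, 0.06]
    - [-0.05, 0, 0.08]
    - [-0.08, 0, 0.1]
    - [-0.08, 0, 0.1]
    - [-0.08, 0, 0.1]
  yaw: [0, 0, 0, 0, 0, 0]

```text
time_s: 10.23
ee_pos: [522.4, -185.2, 236.5]
ee_rot: [179.7, -0.3, 11.1]
force: [-0.1, -0.2, -0.5]
gripper_width: 70.2
gripper_force: 0.0
```

Run:
```python
from h import *
s=env.state(); print(s['time_s'],s['ee_pos'],s['force'])
f=grab('side')
cv2.imwrite('pics/s5.png',cv2.resize(f['frame'][180:340,200:520,::-1],None,fx=2.4,fy=2.4,interpolation=cv2.INTER_CUBIC))
```

```text
10.2333 [ 522.43184014 -185.21150068  236.45775301] [-0.08940578 -0.23933694 -0.47055071]
```

View pics/s5.png

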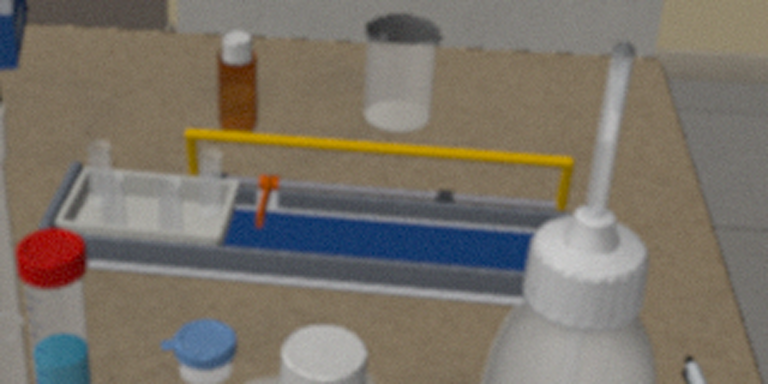

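The tray is home at crop (150,205), the gate is shut behind it at (265,200), and the bystanders have not moved.

```bash
python3 -c "
from workcell import env; print(env.job_done())"
```

```text
the job is handed in; nothing more can be done
None
```

The tray is against the bumpers with the gate shut behind it, the bystanders look unmoved in the last picture, and the job was handed in at about 10 s; no verdict was returned.

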